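Put the button jar away in the cupboard door rack

ROBOT

A 6-joint arm with a two-finger parallel gripper is mounted at the origin on the work surface. World frame = base frame: x ahead of the robot, y to its left, z up, the work surface at z = 0. Lengths are in m, angles in rad, forces in N, time in s.
With the tool pointing down it reaches from about 0.25 to 0.775 m from the base axis. Payload 4 kg.
Tool frame: the origin (TCP) lies at the very end of the fingers, on their centre line; the grasp point (between the pads) lies hold_point_z behind it (hold_point_z is the distance from the TCP to the grasp point, in m); z points along the fingers, y is the direction in which the jaws open and shut (so a half turn about z gives the same grasp; the last joint's range is limited). The gripper opens to 94 mm and grips with 3 to 60 N. Pads are 16 mm wide; open, the fingers measure 119 mm over their backs; the gripper's body (75 mm by 177 mm) begins 78 mm behind the grasp point.
Start: joints at [-1.373, 0.087, 1.371, -0, 1.684, -0.103], TCP at [0.163, -0.525, 0.206] pointing down, gripper open.
Joint ranges: [-3.1, 3.1], [-0.76, 2.03], [0.27, 2.55], [-1.08, 4.22], [0.17, 2.65], [-2.57, 2.57]. Speed limits (rad/s): [2.79, 2.79, 3.14, 3.14, 3.14, 3.14].

INTERFACE

Orientations are given as [roll, pitch, yaw] about the fixed x, y, z axes, in that order (R = Rz(yaw) Ry(pitch) Rx(roll)).
In Python, from bench import * gives the robot as it stands.
- The arm moves only by the tool step_arm, never from a script. Its argument "increments" is text: rows parted by semicolons, each of 6 numbers parted by spaces: the shift along the tool's x, y, z in cm, then the turn, a rotation vector about the tool's x, y, z in rad. A call has 1 to 5 rows; each row shifts and turns the commanded pose from where the row before left it, along the tool's axes as they then stand; what a row does not reach is not made up. A row lasts 1/10 s, in which the tool goes at most 50 mm and 8.59 degrees, less where a joint would pass 70% of its speed; a pose out of reach is approached as far as the arm can. A call is refused whole if a number of a shift passes 5 or a number of a turn 0.15, either way. A call with a gripper value outside its range is refused whole. "claw" is the gripper's target within -1 to 1 (shut at 1, half-way at 0, fully open at -1), set as the call begins (left out, the last holds). The fingers move at their own pace and stop on an object; the grip force is fixed at half the most. Time passes only in rows, so rows that do not move let the fingers close. It gives the time, the measured TCP pose, the force and the opening at its end, in the units of the state.
- get_obs(): the state, without advancing time (a new reading comes with each control period).
- snapshot(name): name is "scene" or "top"; returns the picture (420x560x3 uint8, red, green, blue); there is no depth.
- calibration(name): a dict with "camera_matrix" (3x3 intrinsics, pixels), "k1" (the pictures are not rectified: a ray, as slopes to the right and down, at radius r is drawn at 1 + k1 r^2 times it, then the intrinsics apply), "eye" and "orientation" of the camera in the world. Camera axes: x right, y up, looking along -z (the intrinsics and any distortion apply to the point x, -y, -z); pixel columns grow to the right and rows downward; lengths in m; the calibration is good to about 2 mm. A picture is of the moment at which its call begins. calibration takes no time and is no camera call.
- close_job(): hands the job in, once; it reports no verdict.
The state is a dict: "time": time; "joint_positions": joint angles; "qvel": joint speeds; "joint_torque": joint torques, N m; "tool_pos": TCP position; "ee_rot": TCP orientation; "wrist_force": force on the tool from outside, world axes, zero at the start; "wrist_torque": the same for the moment, N m; "width": finger opening in m.
Only numpy, scipy, OpenCV 4.12 (cv2) and the standard library are available. Lean on these libraries where they do the work, as an engineer would, in place of code of your own. Each camera call takes 0.05 s, during which the arm holds its last target. There are 200 camera calls.

TASK

Put the jar of buttons that stands out on the counter away in the small cupboard: take the door by its handle and swing it wide open, then set the jar upright in the free space of the rack on the inside of the door, beside the jar that is there already. Ease the door fully shut again, without slamming it. Do not drop or tip either jar, and leave the mug, the flat tin and the spool where they are.

Things in the scene. Friction and masses are not known exactly. Their poses are not given: they have to be found in the camera images.
- cupboard: small dark wooden countertop cupboard with one door, fixed to the counter: 280 wide, 200 deep (218 with the door), 290 high, standing on the left of the counter with its front turned roughly to the robot's right (-y), hinged at the end far from the robot. Origin: centre of its underside. Its own -x points out of the front, -y along the front towards the hinged edge, +z up
- door (a joint): hinge of the cupboard door in rad: 0 shut, growing as it opens (the handle comes out of the front, counter-clockwise seen from above), stop at 1.95. The hinge is a little stiff: the door stays where it is left, and about 1 to 2 N at the handle moves it. Nothing latches it
- hinge (a point): point on the upright hinge axis, 138 above the counter, at the door's outer face and at its hinged edge. Axes turn with the door: +y runs along the door from the hinge to the free edge, -x points out of its outer face, +x out of its inner face. The door panel is 277 wide, 16 thick, from 8 to 282 above the counter
- handle: upright steel bow handle on the door's outer face near the free edge: a round bar 11 thick and 110 long, 38 in front of the face (32 free behind the bar), on two posts 10 thick that are 47 above and below its middle. Origin: middle of the bar, 215 above the counter (the bar's top end is 273 above it), 247 from the hinge axis along the door. Axes as the door's
- rack (a point): wooden rack on the inside of the door: this point is the centre of its floor's upper face, 170 above the counter (112 below the door's top edge), 56 inward of the door's outer face (40 from its inner face) and 139 from the hinge axis along the door. Inside it is 80 deep (x, from the door's inner face to the rail) and 194 long (y), with no dividers; the rail and both ends rise 22 above the floor and are 6 to 8 thick. Axes as the door's
- jar_mid (a point): the jar of buttons to put away: straight round clear jar with a steel screw lid, 58 in diameter (lid included), 90 high, the lid being the top 20; about 0.2 kg. It stands on the open counter. This point is its centre, 45 above its underside; z is its axis
- rack_jar_mid (a point): centre (45 above its underside) of a second, equal jar that already stands loose in the door rack, with its centre about 60 from the rack's middle, either towards the hinge or towards the free edge; the other side of the rack is free. Below the rack, on the cupboard's floor, stands a tea tin that needs no attention
- mug_mid (a point): white mug, 76 in diameter with a handle that stands out 37, 88 high; loose on the counter, to be left alone. Centre, 44 above its underside
- pin_tin_mid (a point): flat round steel tin, 90 in diameter, 30 high; loose on the counter, to be left alone. Centre, 15 above its underside
- spool_mid (a point): wooden spool standing on end, 64 in diameter, 70 high; loose on the counter, to be left alone. Centre, 35 above its underside

How it is judged:
On the way, in this order (a step that is already met when the one before it is completed fails the run):
1. the door is drawn ajar with the fingers on its handle (contact force between the fingers and handle above 0.2 N and value of joint door above 0.1 rad), for 0.05 s.
2. the door is wide open, by 60 degrees or more (value of joint door above 1.05 rad), for 0.1 s.
3. the jar of buttons stands upright in the door rack, let go (x of jar_mid in the frame of rack between -0.018 and 0.018 m and y of jar_mid in the frame of rack between -0.075 and 0.075 m and z of jar_mid in the frame of rack between 0.038 and 0.052 m and angle between jar_mid's own z axis and vertical below 0.12 rad and contact force between the fingers and jar below 0.1 N), for 0.2 s.
At the end, for the whole second after the job is handed in: The door is fully shut, to within 0.035 rad (about 9 mm at its free edge), and both jars stand at rest on the floor of the door rack, between the door and the rail, upright to within 0.12 rad (value of joint door below 0.035 rad and x of jar_mid in the frame of rack between -0.018 and 0.018 m and y of jar_mid in the frame of rack between -0.075 and 0.075 m and z of jar_mid in the frame of rack between 0.038 and 0.052 m and angle between each of jar_mid, rack_jar_mid's own z axis and vertical below 0.12 rad and x of rack_jar_mid in the frame of rack between -0.018 and 0.018 m and y of rack_jar_mid in the frame of rack between -0.075 and 0.075 m and z of rack_jar_mid in the frame of rack between 0.038 and 0.052 m and linear speed of each of jar, rack_jar below 0.03 m/s); the robot touches nothing.
It fails at once if a jar is dropped or flung (it moves faster than 0.7 m/s without the fingers on it, as after a fall of 25 mm) ((contact force between the fingers and jar below 0.05 N and linear speed of jar above 0.7 m/s) or (contact force between the fingers and rack_jar below 0.05 N and linear speed of rack_jar above 0.7 m/s)).
It fails at once if a jar is tipped by more than 0.5 rad (angle between any of jar_mid, rack_jar_mid's own z axis and vertical above 0.5 rad).
It fails at once if the door is slammed (still closing faster than 2 rad/s in the last 0.3 rad) (velocity of joint door below -2 rad/s and value of joint door below 0.3 rad).
It fails at once if the mug, the flat tin or the spool is moved by more than 30 mm (distance of any of mug_mid, pin_tin_mid, spool_mid from where it was at the start of the episode above 0.03 m).
It also fails if it takes over 72 s, if anything falls off the work surface, if the arm or the gripper's body presses on something with over 40 N, if the wrist force passes 120 N, or if a joint passes its speed limit or range.

## Working session

There is one attempt and no reset: what is moved stays moved. The work goes in short steps, Python scripts to look and compute and a tool call to move; the robot and the scene stay as the last step left them, time stands still between calls to the robot, and variables do not carry over. Pictures are saved under pics/ and viewed, about 8 in all and at most 12, crops included, and the job is handed in when it is done.

Besides the shell and the picture viewer there is one more tool, called after "Call:" as name(argument=value, ...), one argument or row to a line, values as JSON. step_arm: Moves the arm, as the interface text tells. Its arguments: {"type":"object","properties":{"increments":{"type":"string"},"claw":{"type":"number"}},"required":["increments"]}

```bash
ls; mkdir -p pics
python3 - <<'E'
from bench import *
import cv2
print(get_obs())
for n in ("scene","top"):
    c=calibration(n);print(n,c)
    cv2.imwrite(f"pics/{n}0.png",snapshot(n)[:,:,::-1])
E
```

```text
pics
{'time': 0.0, 'joint_positions': array([-1.37310474e+00,  8.79536021e-02,  1.37221851e+00, -4.58408380e-06,
        1.68358890e+00, -1.03128410e-01]), 'qvel': array([ 0.00057567, -0.00033684,  0.00094776,  0.00012998,  0.00037775,
       -0.00108031]), 'joint_torque': array([ 7.12033534e-05, -3.40180171e+01, -3.02426934e+01,  7.18542631e-02,
        3.28690221e-02, -1.60170489e-04]), 'tool_pos': array([ 0.16284037, -0.52478051,  0.20432307]), 'ee_rot': array([-3.13943535e+00, -2.18690884e-04,  3.00819247e-01]), 'wrist_force': array([-0.0987579 ,  0.23694269, -0.14179496]), 'wrist_torque': array([ 0.00233695,  0.02429188, -0.00816974]), 'width': 0.09373043739007281}
scene {'camera_matrix': array([[501.45613403,   0.        , 275.14037068],
       [  0.        , 501.45613403, 212.77653163],
       [  0.        ,   0.        ,   1.        ]]), 'k1': -0.058419640045237135, 'eye': array([ 1.26385982, -0.04883711,  1.34548936]), 'orientation': array([0.5360221 , 0.01267737, 1.41964758])}
top {'camera_matrix': array([[391.38374574,   0.        , 284.64123908],
       [  0.        , 391.38374574, 212.25820999],
       [  0.        ,   0.        ,   1.        ]]), 'k1': -0.006746714350137192, 'eye': array([0.46566634, 0.03277106, 1.10318733]), 'orientation': array([ 0.11551591,  0.03405684, -1.55142281])}
```

View pics/scene0.png

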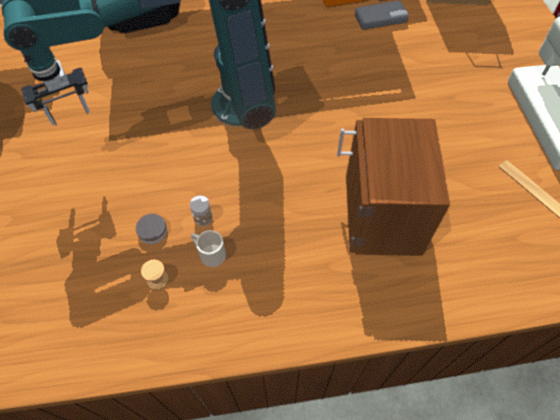

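View pics/top0.png

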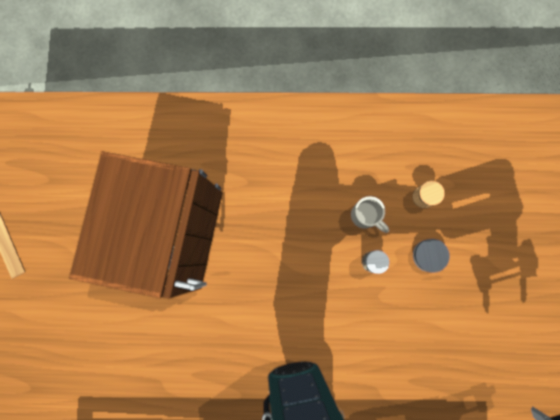

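The scene shows the cupboard with its handle at about (347,142). In the top view the cupboard roof corners are near (103,152), (71,277) and (165,297), with the handle at (190,285). Also in the top view are the jar (375,262), mug (369,212), tin (432,256) and spool (431,193). I'll zoom in on the cupboard.

```bash
cat > h.py <<'E'
from bench import *
import cv2, numpy as np
from scipy.spatial.transform import Rotation as R
def cam(n):
    c=calibration(n);return c["camera_matrix"],c["k1"],np.array(c["eye"]),R.from_euler('xyz',c["orientation"]).as_matrix()
def ray(n,u,v):
    K,k1,e,M=cam(n)
    p=cv2.undistortPoints(np.array([[[u,v]]],float),K,np.array([k1,0,0,0.]))[0,0]
    return e,M@np.array([p[0],-p[1],-1])
def onz(n,u,v,z):
    e,d=ray(n,u,v);return e+d*(z-e[2])/d[2]
def proj(n,P):
    K,k1,e,M=cam(n)
    q=(np.atleast_2d(P)-e)@M; x=q[:,0]/-q[:,2];y=-q[:,1]/-q[:,2]
    f=1+k1*(x*x+y*y);return np.c_[K[0,0]*x*f+K[0,2],K[1,1]*y*f+K[1,2]]
E
python3 - <<'E'
from h import *
a=cv2.imread("pics/top0.png");b=cv2.imread("pics/scene0.png")
A=cv2.resize(a[140:310,60:230],(520,520),interpolation=cv2.INTER_CUBIC)
B=cv2.resize(b[110:200,320:400],None,fx=3.2,fy=3.2,interpolation=cv2.INTER_CUBIC)
C=cv2.resize(a[170:290,340:460],(255,255),interpolation=cv2.INTER_CUBIC)
o=np.zeros((570,780,3),np.uint8);o[:520,:520]=A;o[:288,522:778]=B;o[300:555,522:777]=C
cv2.imwrite("pics/c.png",o)
for nm,u,v,z in [("jarT",376,261,.09),("mug",369,212,.088),("tin",432,256,.03),("spool",431,193,.07),("c1",103,152,.29),("c2",71,277,.29),("c3",165,297,.29),("c4",200,170,.282)]:
    print(nm,onz("top",u,v,z).round(3))
for nm,u,v,z in [("jarT",201,203,.09)]: print(nm,onz("scene",u,v,z).round(3))
E
```

```text
jarT [ 0.461 -0.166  0.09 ]
mug [ 0.587 -0.149  0.088]
tin [ 0.477 -0.328  0.03 ]
spool [ 0.642 -0.316  0.07 ]
c1 [0.685 0.459 0.29 ]
c2 [0.416 0.508 0.29 ]
c3 [0.38  0.306 0.29 ]
c4 [0.649 0.247 0.282]
jarT [ 0.456 -0.164  0.09 ]
```

View pics/c.png

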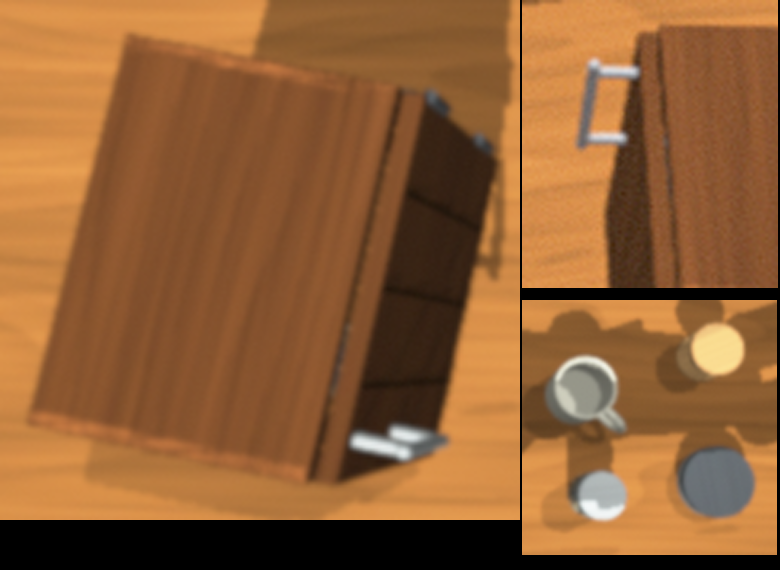

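Run:
```python
from h import *
from scipy.optimize import least_squares
pt=[((.1,-.14,.29),(101.2,151.8)),((.1,.14,.29),(70.1,277.3)),((-.1,.14,.29),(159.7,296.9)),((-.1,-.14,.29),(190.8,168.8)),
((-.118,.1385,.282),(170.2,297.2)),((-.118,-.1385,.282),(198.9,171.1)),((-.156,.1085,.273),(193.4,288.7))]
P=np.array([p for p,_ in pt]);U=np.array([u for _,u in pt])
def W(q,P):
    c,s=np.cos(q[2]),np.sin(q[2]);return np.c_[q[0]+c*P[:,0]-s*P[:,1],q[1]+s*P[:,0]+c*P[:,1],P[:,2]]
r=least_squares(lambda q:np.r_[(proj("top",W(q,P))-U).ravel(),(proj("scene",W(q,P[6:7]))-[342.8,130.3]).ravel()],[.5,.4,1.4])
print(r.x,r.fun.round(1))
q=r.x
for n,p in [("hinge",(-.118,-.1385,.138)),("handle",(-.156,.1085,.215))]: print(n,W(q,np.array([p])).round(4))
print("jar",onz("top",377.6,261.8,.09))
```

```text
[0.53294902 0.38892293 1.39178327] [ 0.4 -1.4 -1.3  1.1  0.7  1.1 -0.2 -1.3  0.   1.5  0.6 -0.6 -1.2 -1.
 -1.2 -0.2]
hinge [[0.6482 0.2481 0.138 ]]
handle [[0.3984 0.2547 0.215 ]]
jar [ 0.45907898 -0.17011527  0.09      ]
```

Run:
```python
import bench
print([n for n in dir(bench) if not n.startswith('_')], getattr(bench,'hold_point_z',None))
```

```text
['IKError', 'calibration', 'close_job', 'get_obs', 'hold_point_z', 'snapshot'] 0.0188
```

Call:
step_arm(
  increments="0 0 -1.8 0 0 -0.1364; 0 0 -1.8 0 0 -0.1364; 0 0 -1.8 0 0 -0.1364; 0 0 -1.8 0 0 -0.1364; 0 0 -1.8 0 0 -0.1364",
  claw=-1,
)

```text
time: 0.6
tool_pos: [0.1629, -0.525, 0.2955]
ee_rot: [-3.141, -0.001, 0.988]
wrist_force: [0.4, 0.5, 0.1]
width: 0.094
```

Call:
step_arm(
  increments="0 0 -1.8 0 0 -0.1364; 0 0 -1.8 0 0 -0.1364; 0 0 -1.8 0 0 -0.1364; 0 0 0 0 0 0",
)

```text
time: 1.0
tool_pos: [0.1631, -0.526, 0.3519]
ee_rot: [3.14, 0.004, 1.392]
wrist_force: [1.1, -0.3, 0.8]
width: 0.094
```

Call:
step_arm(
  increments="4.5 0.52 0 0 0 0;4.5 0.52 0 0 0 0;4.5 0.52 0 0 0 0;4.5 0.52 0 0 0 0;4.5 0.52 0 0 0 0",
)

```text
time: 1.5
tool_pos: [0.2286, -0.3065, 0.3478]
ee_rot: [-3.141, -0.002, 1.388]
wrist_force: [0.8, -0.3, 0.1]
width: 0.0941
```

Call:
step_arm(
  increments="4.5 0.52 0 0 0 0;4.5 0.52 0 0 0 0;4.5 0.52 0 0 0 0;4.5 0.52 0 0 0 0;4.5 0.52 0 0 0 0",
)

```text
time: 2.0
tool_pos: [0.2939, -0.0899, 0.3481]
ee_rot: [-3.141, -0.0, 1.388]
wrist_force: [0.8, 0.7, 0.8]
width: 0.0938
```

Call:
step_arm(
  increments="4.48 0.52 0 0 0 0;4.48 0.52 0 0 0 0;4.48 0.52 0 0 0 0;4.48 0.52 0 0 0 0;4.48 0.52 0 0 0 0",
)

```text
time: 2.5
tool_pos: [0.3592, 0.1261, 0.3481]
ee_rot: [-3.141, 0.001, 1.389]
wrist_force: [0.9, -0.1, -0.9]
width: 0.0941
```

Call:
step_arm(
  increments="4.48 0.52 0 0 0 0;4.48 0.52 0 0 0 0;4.48 0.52 0 0 0 0;0 0 2 0 0 0;0 0 2 0 0 0",
)

```text
time: 3.0
tool_pos: [0.3987, 0.255, 0.3068]
ee_rot: [-3.139, 0.002, 1.391]
wrist_force: [-0.2, -0.3, 0.0]
width: 0.0939
```

Run:
```python
from h import *
o=get_obs();p=o["tool_pos"];print(p,o["ee_rot"])
print(proj("top",p),proj("scene",p),proj("top",[.398,.255,.273]),proj("scene",[.398,.255,.273]))
a=snapshot("top");b=snapshot("scene")
A=cv2.resize(a[220:360,120:300],None,fx=2.2,fy=2.2);B=cv2.resize(b[80:220,280:440],None,fx=2.4,fy=2.4)
h=max(A.shape[0],B.shape[0]);o=np.zeros((h,A.shape[1]+B.shape[1],3),np.uint8);o[:A.shape[0],:A.shape[1]]=A;o[:B.shape[0],A.shape[1]:]=B
cv2.imwrite("pics/d.png",o[:,:,::-1]);print(o.shape)
```

```text
[0.39870226 0.25498418 0.30683793] [-3.13929739e+00  1.79694286e-03  1.39145144e+00]
[[187.60652573 288.82824322]] [[342.93881099 121.9973162 ]] [[192.07957583 287.89897707]] [[341.63988763 129.94372766]]
(336, 780, 3)
```

View pics/d.png

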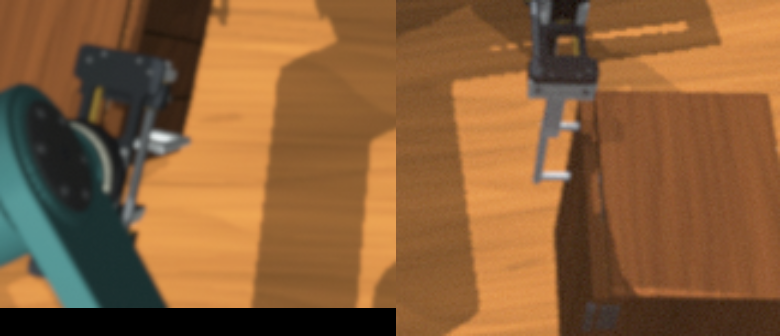

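The fingers straddle the handle along the door in both views: the scene view shows the handle directly beneath the fingers, and the top view shows its post between them. I'll descend and grip.

Call:
step_arm(
  increments="0 0 2 0 0 0;0 0 2 0 0 0;0 0 2 0 0 0;0 0 2 0 0 0;0 0 0 0 0 0",
)

```text
time: 3.6
tool_pos: [0.3974, 0.2525, 0.2267]
ee_rot: [-3.137, 0.003, 1.39]
wrist_force: [-0.3, 0.3, 0.7]
width: 0.0942
```

Call:
step_arm(
  increments="0 0 0 0 0 0;0 0 0 0 0 0;0 0 0 0 0 0;0 0 0 0 0 0;0 0 0 0 0 0",
  claw=1,
)

```text
time: 4.1
tool_pos: [0.3991, 0.2536, 0.23]
ee_rot: [3.141, -0.0, 1.392]
wrist_force: [0.4, -0.3, -0.5]
width: 0.0573
```

Call:
step_arm(
  increments="0 0 0 0 0 0;0 0 0 0 0 0;0 0 0 0 0 0",
)

```text
time: 4.4
tool_pos: [0.3988, 0.2536, 0.2294]
ee_rot: [-3.141, 0.0, 1.392]
wrist_force: [-0.4, -0.8, -0.1]
width: 0.0335
```

Call:
step_arm(
  increments="0 0 0 0 0 0;0 0 0 0 0 0;0 0 0 0 0 0;0 0 0 0 0 0;0 0 0 0 0 0",
)

```text
time: 4.9
tool_pos: [0.3988, 0.2535, 0.2294]
ee_rot: [-3.141, 0.0, 1.392]
wrist_force: [0.8, -0.2, -0.6]
width: 0.0107
```

Call:
step_arm(
  increments="-1.22 0.22 0 0 0 -0.05;-1.96 0.38 0 0 0 -0.08;-1.96 0.38 0 0 0 -0.08;-1.96 0.38 0 0 0 -0.08;-1.22 0.22 0 0 0 -0.05",
)

```text
time: 5.4
tool_pos: [0.4117, 0.1695, 0.2294]
ee_rot: [3.14, -0.0, 1.734]
wrist_force: [3.1, 1.7, -1.7]
width: 0.0104
```

Call:
step_arm(
  increments="-1.96 0.38 0 0 0 -0.08;-1.96 0.38 0 0 0 -0.08;-1.96 0.38 0 0 0 -0.08;-1.96 0.38 0 0 0 -0.08;-1.96 0.38 0 0 0 -0.08",
)

```text
time: 5.9
tool_pos: [0.4607, 0.0842, 0.2294]
ee_rot: [3.138, -0.001, 2.136]
wrist_force: [3.4, 4.9, -1.7]
width: 0.0108
```

Call:
step_arm(
  increments="-1.96 0.38 0 0 0 -0.08;-1.96 0.38 0 0 0 -0.08;-1.96 0.38 0 0 0 -0.08;-1.96 0.38 0 0 0 -0.08;-1.96 0.38 0 0 0 -0.08",
)

```text
time: 6.4
tool_pos: [0.5391, 0.0242, 0.2295]
ee_rot: [3.138, -0.001, 2.536]
wrist_force: [2.3, 5.0, 0.8]
width: 0.0101
```

Call:
step_arm(
  increments="-1.96 0.38 0 0 0 -0.08;-1.96 0.38 0 0 0 -0.08;-1.96 0.38 0 0 0 -0.08;-1.96 0.38 0 0 0 -0.08;-1.22 0.22 0 0 0 -0.05",
)

```text
time: 6.9
tool_pos: [0.6276, -0.0003, 0.2294]
ee_rot: [3.139, -0.0, 2.906]
wrist_force: [-1.2, 4.5, 1.2]
width: 0.0104
```

Call:
step_arm(
  increments="0 0 0 0 0 0;0 0 0 0 0 0",
)

```text
time: 7.1
tool_pos: [0.6269, -0.0003, 0.2295]
ee_rot: [3.139, 0.0, 2.903]
wrist_force: [1.4, 5.5, 1.6]
width: 0.0104
```

Call:
step_arm(
  increments="0 0 0 0 0 0;0 0 0 0 0 0;0 0 0 0 0 0;0 0 0 0 0 0;0 0 0 0 0 0",
  claw=-1,
)

```text
time: 7.6
tool_pos: [0.6262, -0.0021, 0.2295]
ee_rot: [-3.141, -0.0, 2.902]
wrist_force: [1.0, -0.6, -0.0]
width: 0.0468
```

Call:
step_arm(
  increments="0 0 -1 0 0 0;0 0 -2.5 0 0 0;0 0 -3 0 0 0;0 0 -3 0 0 0;0 0 -1.5 0 0 0",
)

```text
time: 8.1
tool_pos: [0.6268, -0.0018, 0.3441]
ee_rot: [3.141, 0.006, 2.902]
wrist_force: [0.1, -1.1, 0.9]
width: 0.0871
```

Call:
step_arm(
  increments="2.46 -4.1 0 0 0 0;2.46 -4.1 0 0 0 0;2.46 -4.1 0 0 0 0;2.46 -4.1 0 0 0 0;2.46 -4.1 0 0 0 0",
)

```text
time: 8.6
tool_pos: [0.4567, -0.1727, 0.3406]
ee_rot: [-3.141, 0.002, 2.902]
wrist_force: [-0.4, -0.5, -0.7]
width: 0.0938
```

Run:
```python
from h import *
o=get_obs();p=o["tool_pos"];print(p,o["ee_rot"],o["width"])
a=snapshot("top");b=snapshot("scene")
cv2.imwrite("pics/e_top.png",a[:,:,::-1]);cv2.imwrite("pics/e_scene.png",b[:,:,::-1])
A=cv2.resize(a[130:290,150:440],None,fx=2.7,fy=2.7);B=cv2.resize(b[100:270,180:380],None,fx=1.0,fy=1.0)
B=cv2.resize(b[130:260,180:380],None,fx=1.95,fy=1.95)
o=np.zeros((600,783,3),np.uint8);o[:A.shape[0]]=A[:432];A2=B[:168];
cv2.imwrite("pics/e.png",A[:,:,::-1]);print(A.shape)
```

```text
[ 0.45670861 -0.17269582  0.34057233] [-3.14078577e+00  1.65432150e-03  2.90239701e+00] 0.09378110061838955
(432, 783, 3)
```

View pics/e.png

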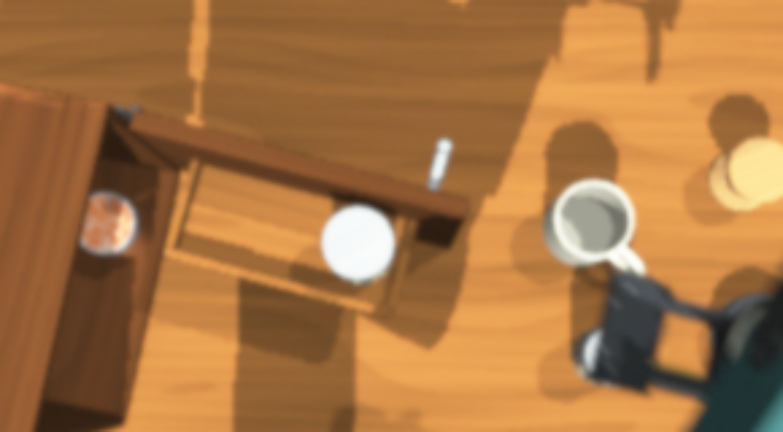

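The top crop shows the door wide open and the rack jar on the free-edge side at (358,243), so the hinge side of the rack is free. The handle top is at (446,145) and the door's free corner at (468,205). The loose items are untouched and the jar is under the gripper.

Run:
```python
from h import *
f=lambda u,v,z:onz("top",150+u/2.7,130+v/2.7,z)
H=np.array([.6482,.2481])
hd=f(446,145,.273);fc=f(468,205,.282);rj=f(358,243,.26);ci=f(458,228,.282)
print("handle",hd,"corner",fc,"rackjar",rj)
d=hd[:2]-H;print("theta from handle",np.arctan2(d[1],d[0])-np.arctan2(.247,-.038)-1.3918+2*np.pi,np.hypot(*d))
d=fc[:2]-H;print("corner",np.hypot(*d),np.arctan2(d[1],d[0])+np.pi*1.5-1.3918)
for n,(u,v) in dict(hl=(200,158),near_hinge_rail=(172,250),free_rail=(388,312)).items(): print(n,f(u,v,.192))
for th in (1.50,1.51):
    Y=1.3918+th;x=np.array([np.cos(Y),np.sin(Y)]);y=np.array([-x[1],x[0]])
    print(th,"rackjar door coords",(rj[:2]-H)@x,(rj[:2]-H)@y,"target",H+.056*x+.091*y,Y)
    for a,b in ((.016,.035),(.104,.035),(.104,.243)): print((H+a*x+b*y).round(3), proj("top",np.r_[H+a*x+b*y,.192]))
```

```text
handle [ 0.62426844 -0.00156266  0.273     ] corner [ 0.57515707 -0.01884346  0.282     ] rackjar [0.54604262 0.067501   0.26      ]
theta from handle 1.5015797347828501 0.2508070276934305
corner 0.2767563521021542 1.482703390987714
hl [0.62536022 0.21086426 0.192     ]
near_hinge_rail [0.54378215 0.23238229 0.192     ]
free_rail [0.49338899 0.04331288 0.192     ]
1.5 rackjar door coords 0.05434216450868833 0.20024749200337977 target [0.57144255 0.17376767] 2.8918
[0.624 0.218] [[221.0100485  189.02500872]]
[0.539 0.24 ] [[210.44933791 224.66071837]]
[0.487 0.038] [[295.80065304 248.20406561]]
1.51 rackjar door coords 0.05634188896872402 0.19969406712411106 target [0.5721897  0.17300383] 2.9017999999999997
[0.624 0.218] [[221.11523296 188.90141807]]
[0.539 0.239] [[210.91211345 224.63132286]]
[0.489 0.037] [[296.50460078 247.30553762]]
```

Call:
step_arm(
  increments="0 0 4 0 0 0;0 0 5 0 0 0;0 0 5 0 0 0;0 0 5 0 0 0;0 0 4 0 0 0",
)

```text
time: 9.2
tool_pos: [0.4579, -0.1706, 0.1071]
ee_rot: [3.141, -0.001, 2.903]
wrist_force: [0.6, -0.2, 0.0]
width: 0.0942
```

Call:
step_arm(
  increments="0 0 4 0 0 0;0 0 2.5 0 0 0;0 0 0 0 0 0",
)

```text
time: 9.5
tool_pos: [0.4558, -0.1696, 0.0406]
ee_rot: [3.139, -0.008, 2.903]
wrist_force: [-0.5, 0.2, 0.3]
width: 0.0942
```

Call:
step_arm(
  increments="0 0 0 0 0 0;0 0 0 0 0 0;0 0 0 0 0 0;0 0 0 0 0 0;0 0 0 0 0 0",
  claw=1,
)

```text
time: 10.0
tool_pos: [0.459, -0.1716, 0.0456]
ee_rot: [3.141, 0.002, 2.902]
wrist_force: [-0.4, 1.3, 5.3]
width: 0.0574
```

Call:
step_arm(
  increments="0 0 0 0 0 0;0 0 0 0 0 0;0 0 0 0 0 0",
)

```text
time: 10.3
tool_pos: [0.459, -0.1716, 0.0456]
ee_rot: [3.141, 0.002, 2.902]
wrist_force: [-0.3, 1.2, 6.1]
width: 0.0578
```

Call:
step_arm(
  increments="0 0 -1 0 0 0;0 0 -2 0 0 0;0 0 -3 0 0 0;0 0 -4 0 0 0;0 0 -4 0 0 0",
)

```text
time: 10.8
tool_pos: [0.4571, -0.1716, 0.1848]
ee_rot: [-3.141, -0.003, 2.902]
wrist_force: [0.7, -0.6, -1.3]
width: 0.0577
```

Call:
step_arm(
  increments="0 0 -4 0 0 0;0 0 -4 0 0 0;0 0 -4 0 0 0;0 0 -3 0 0 0;0 0 -2 0 0 0",
)

```text
time: 11.3
tool_pos: [0.4581, -0.1721, 0.3571]
ee_rot: [-3.14, 0.003, 2.901]
wrist_force: [-0.2, -0.1, -1.6]
width: 0.0578
```

Call:
step_arm(
  increments="-.15 2 0 0 0 0;-.31 4 0 0 0 0;-.31 4 0 0 0 0;-.31 4 0 0 0 0;-.31 4 0 0 0 0",
)

```text
time: 11.8
tool_pos: [0.5144, 0.0009, 0.3539]
ee_rot: [-3.14, -0.001, 2.901]
wrist_force: [0.8, -1.1, -2.2]
width: 0.0578
```

Call:
step_arm(
  increments="-.31 4 0 0 0 0;-.31 4 0 0 0 0;-.31 4 0 0 0 0;-.31 3.9 0 0 0 0;-.15 2 0 0 0 0",
)

```text
time: 12.3
tool_pos: [0.5706, 0.173, 0.3529]
ee_rot: [-3.14, -0.002, 2.904]
wrist_force: [0.4, -0.7, -1.5]
width: 0.0578
```

Run:
```python
from h import *
o=get_obs();p=o["tool_pos"];print(p,o["ee_rot"],o["width"])
a=snapshot("top");b=snapshot("scene")
A=cv2.resize(a[150:290,170:350],None,fx=2.2,fy=2.2);B=cv2.resize(b[110:270,250:410],None,fx=2.4,fy=2.4)
o=np.zeros((384,780,3),np.uint8);o[:308,:396]=A;o[:384,396:]=B
cv2.imwrite("pics/f.png",o[:,:,::-1])
```

```text
[0.57058731 0.17301809 0.35285821] [-3.14038009e+00 -2.46700584e-03  2.90436965e+00] 0.0578332466921093
```

View pics/f.png

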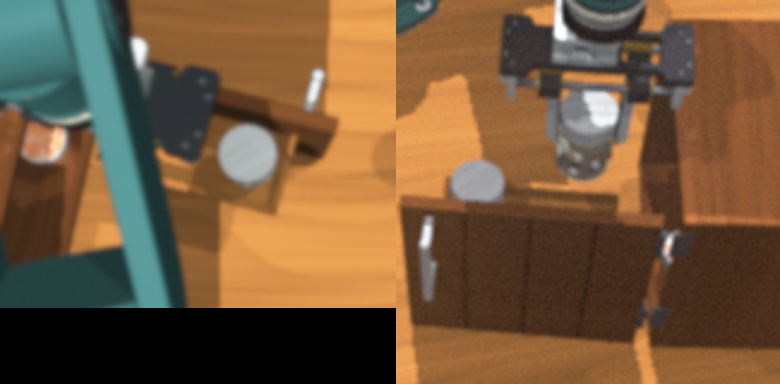

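The top view shows the gripper above the hinge half of the rack, with the standing jar clear of it. The scene view shows the held jar upright, with its lid at about (590,110) in the crop. I'll check that lid against the target.

Run:
```python
from h import *
w=onz("scene",250+(590-396)/2.4,110+112/2.4,.3973);print(w)
H=np.array([.6482,.2481])
for q in (w[:2],np.array([.5706,.173])):
  Y=1.3918+1.505;x=np.array([np.cos(Y),np.sin(Y)]);y=np.array([-x[1],x[0]]);print((q-H)@x,(q-H)@y)
```

```text
[0.57391635 0.17680615 0.3973    ]
0.054790646012365773 0.08717143386753752
0.057085684652745446 0.09166784936785254
```

Call:
step_arm(
  increments="0 -.2 2 0 0 0;0 0 3 0 0 0;0 0 3 0 0 0;0 0 3 0 0 0;0 0 1.2 0 0 0",
)

```text
time: 12.9
tool_pos: [0.5681, 0.1667, 0.2284]
ee_rot: [-3.138, -0.006, 2.9]
wrist_force: [0.0, -0.3, -1.8]
width: 0.0575
```

Call:
step_arm(
  increments="0 0 .6 0 0 0;0 0 .3 0 0 0;0 0 .2 0 0 0;0 0 0.1 0 0 0;0 0 0 0 0 0",
)

```text
time: 13.4
tool_pos: [0.5704, 0.1686, 0.2215]
ee_rot: [3.141, 0.002, 2.902]
wrist_force: [0.3, 0.6, -1.5]
width: 0.058
```

Call:
step_arm(
  increments="0 0 .2 0 0 0;0 0 .1 0 0 0;0 0 0 0 0 0",
)

```text
time: 13.7
tool_pos: [0.5698, 0.1686, 0.2173]
ee_rot: [-3.141, -0.0, 2.902]
wrist_force: [0.5, 0.4, -2.1]
width: 0.0575
```

Call:
step_arm(
  increments="0 0 .15 0 0 0;0 0 0 0 0 0;0 0 0 0 0 0",
)

```text
time: 14.0
tool_pos: [0.5699, 0.1685, 0.2159]
ee_rot: [-3.141, -0.0, 2.902]
wrist_force: [-0.6, 0.8, -1.3]
width: 0.0575
```

Call:
step_arm(
  increments="0 0 .1 0 0 0;0 0 0 0 0 0;0 0 0 0 0 0",
)

```text
time: 14.3
tool_pos: [0.57, 0.1685, 0.2156]
ee_rot: [3.141, 0.001, 2.902]
wrist_force: [-1.3, -0.3, 1.5]
width: 0.058
```

Call:
step_arm(
  increments="0 0 .1 0 0 0;0 0 0 0 0 0;0 0 0 0 0 0",
)

```text
time: 14.6
tool_pos: [0.57, 0.1685, 0.2156]
ee_rot: [3.141, 0.002, 2.902]
wrist_force: [-2.9, -0.3, 4.5]
width: 0.0576
```

Call:
step_arm(
  increments="0 0 0 0 0 0;0 0 0 0 0 0;0 0 0 0 0 0;0 0 0 0 0 0;0 0 0 0 0 0",
  claw=-0.66,
)

```text
time: 15.1
tool_pos: [0.5699, 0.1685, 0.2136]
ee_rot: [-3.141, -0.0, 2.902]
wrist_force: [-0.4, 0.6, -0.3]
width: 0.0782
```

Call:
step_arm(
  increments="0 0 -1 0 0 0;0 0 -2 0 0 0;0 0 -3 0 0 0;0 0 -4 0 0 0;0 0 -4 0 0 0",
)

```text
time: 15.6
tool_pos: [0.5696, 0.1685, 0.3558]
ee_rot: [-3.142, 0.0, 2.902]
wrist_force: [1.4, 0.2, 0.0]
width: 0.0782
```

Call:
step_arm(
  increments="-1.91 -3.02 0 0 0 0;-1.91 -3.02 0 0 0 0;-1.91 -3.02 0 0 0 0;-1.91 -3.02 0 0 0 0;-1.91 -3.02 0 0 0 0",
  claw=-1,
)

```text
time: 16.1
tool_pos: [0.6272, -0.0021, 0.355]
ee_rot: [3.141, 0.001, 2.902]
wrist_force: [0.5, 1.9, 0.2]
width: 0.0941
```

Run:
```python
from h import *
o=get_obs();p=o["tool_pos"];print(p,o["ee_rot"],o["width"])
a=snapshot("top");b=snapshot("scene")
A=cv2.resize(a[150:290,170:350],None,fx=2.2,fy=2.2);B=cv2.resize(b[110:270,250:410],None,fx=2.4,fy=2.4)
o=np.zeros((384,780,3),np.uint8);o[:308,:396]=A;o[:384,396:]=B
cv2.imwrite("pics/g.png",o[:,:,::-1])
```

```text
[ 0.62721134 -0.00213274  0.35502349] [3.14140332e+00 1.39838041e-03 2.90218224e+00] 0.09405680452029856
```

View pics/g.png

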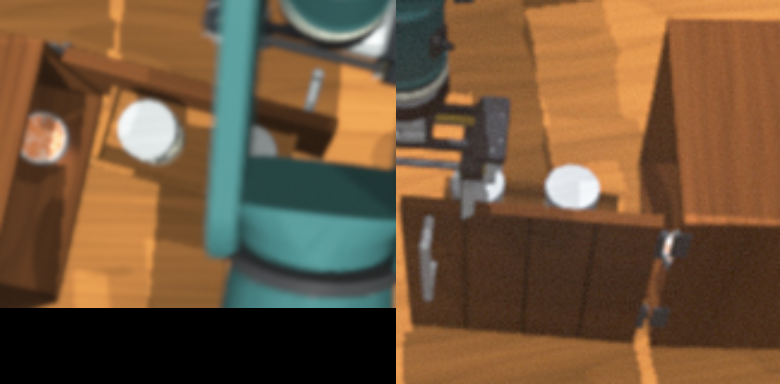

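Both jars stand in the rack: the placed jar's lid is at (148,128) in the top crop, and the door has not moved. I'll check the placement in numbers, then regrip the handle.

Run:
```python
from h import *
H=np.array([.6482,.2481])
Y=1.3918+1.505;x=np.array([np.cos(Y),np.sin(Y)]);y=np.array([-x[1],x[0]])
for n,u,v in (("top",170+148/2.2,150+128/2.2),("scene",250+(573-396)/2.4,110+185/2.4)):
  w=onz(n,u,v,.26)[:2];print(n,w,(w-H)@x-.056,(w-H)@y-.139)
```

```text
top [0.57034309 0.16696952] -0.0001265854545222933 -0.04141918971301191
scene [0.56753487 0.17091216] 0.003553434346691399 -0.044563701820026086
```

Call:
step_arm(
  increments="0 0 3 0 0 0;0 0 3 0 0 0;0 0 3 0 0 0;0 0 3 0 0 0;0 0 0.5 0 0 0",
)

```text
time: 16.7
tool_pos: [0.6248, 0.0003, 0.2247]
ee_rot: [-3.141, -0.008, 2.903]
wrist_force: [-0.1, -0.2, -1.3]
width: 0.094
```

Call:
step_arm(
  increments="0 0 0 0 0 0;0 0 0 0 0 0;0 0 0 0 0 0;0 0 0 0 0 0;0 0 0 0 0 0",
  claw=1,
)

```text
time: 17.2
tool_pos: [0.6273, -0.0009, 0.2302]
ee_rot: [3.141, 0.002, 2.902]
wrist_force: [0.9, 0.4, -0.5]
width: 0.0576
```

Call:
step_arm(
  increments="0 0 0 0 0 0;0 0 0 0 0 0;0 0 0 0 0 0;0 0 0 0 0 0;0 0 0 0 0 0",
)

```text
time: 17.7
tool_pos: [0.6269, -0.0009, 0.2289]
ee_rot: [-3.141, -0.0, 2.902]
wrist_force: [0.2, 0.5, 0.4]
width: 0.0171
```

Call:
step_arm(
  increments="0 0 0 0 0 0;0 0 0 0 0 0;0 0 0 0 0 0",
)

```text
time: 18.0
tool_pos: [0.627, -0.0003, 0.2289]
ee_rot: [3.141, -0.0, 2.903]
wrist_force: [0.3, 2.4, -0.9]
width: 0.0102
```

Call:
step_arm(
  increments=".74 -.10 0 0 0 .03;1.24 -.16 0 0 0 .05;1.49 -.18 0 0 0 .06;1.49 -.18 0 0 0 .06;1.49 -.18 0 0 0 .06",
)

```text
time: 18.5
tool_pos: [0.5635, 0.0137, 0.2289]
ee_rot: [3.14, 0.001, 2.64]
wrist_force: [2.4, 3.5, -0.4]
width: 0.0102
```

Call:
step_arm(
  increments="1.49 -.18 0 0 0 .06;1.49 -.18 0 0 0 .06;1.49 -.18 0 0 0 .06;1.49 -.18 0 0 0 .06;1.49 -.18 0 0 0 .06",
)

```text
time: 19.0
tool_pos: [0.4979, 0.0494, 0.2289]
ee_rot: [3.14, 0.001, 2.339]
wrist_force: [2.5, 2.4, -0.9]
width: 0.0108
```

Call:
step_arm(
  increments="1.49 -.18 0 0 0 .06;1.49 -.18 0 0 0 .06;1.49 -.18 0 0 0 .06;1.49 -.18 0 0 0 .06;1.49 -.18 0 0 0 .06",
)

```text
time: 19.5
tool_pos: [0.4459, 0.1027, 0.2289]
ee_rot: [3.141, 0.001, 2.039]
wrist_force: [2.8, -0.3, -0.8]
width: 0.0103
```

Call:
step_arm(
  increments="1.49 -.18 0 0 0 .06;1.49 -.18 0 0 0 .06;1.49 -.18 0 0 0 .06;1.49 -.18 0 0 0 .06;1.49 -.18 0 0 0 .06",
)

```text
time: 20.0
tool_pos: [0.4118, 0.1691, 0.2288]
ee_rot: [3.141, 0.002, 1.739]
wrist_force: [2.0, -0.3, -1.7]
width: 0.0106
```

Call:
step_arm(
  increments="1.24 -.16 0 0 0 .05;1.24 -.16 0 0 0 .05;1.24 -.16 0 0 0 .05;1.24 -.16 0 0 0 .05;.74 -.10 0 0 0 .03",
)

```text
time: 20.5
tool_pos: [0.3998, 0.2254, 0.2288]
ee_rot: [3.141, 0.001, 1.511]
wrist_force: [0.8, -0.9, -0.4]
width: 0.0102
```

Call:
step_arm(
  increments=".74 -.10 0 0 0 .03;.74 -.10 0 0 0 .03;.74 -.10 0 0 0 .03;.5 -.07 0 0 0 .02;.2 -.03 0 0 0 .009",
)

```text
time: 21.0
tool_pos: [0.3987, 0.2532, 0.2289]
ee_rot: [-3.142, 0.005, 1.392]
wrist_force: [-1.4, -8.3, 1.3]
width: 0.0105
```

Call:
step_arm(
  increments="0 0 0 0 0 0;0 0 0 0 0 0",
)

```text
time: 21.2
tool_pos: [0.3987, 0.2532, 0.2288]
ee_rot: [-3.141, 0.004, 1.392]
wrist_force: [-1.8, -4.3, 0.5]
width: 0.0106
```

Call:
step_arm(
  increments=".1 0 0 0 0 0;0 0 0 0 0 0;0 0 0 0 0 0",
)

```text
time: 21.5
tool_pos: [0.3987, 0.2532, 0.2288]
ee_rot: [-3.141, 0.006, 1.391]
wrist_force: [-3.6, -7.7, 1.0]
width: 0.0103
```

Call:
step_arm(
  increments="0 0 0 0 0 0;0 0 0 0 0 0;0 0 0 0 0 0;0 0 0 0 0 0;0 0 0 0 0 0",
  claw=-1,
)

```text
time: 22.0
tool_pos: [0.3993, 0.256, 0.229]
ee_rot: [3.141, -0.0, 1.393]
wrist_force: [0.6, -0.5, -0.4]
width: 0.0468
```

Call:
step_arm(
  increments="0 0 -1 0 0 0;0 0 -3 0 0 0;0 0 -3 0 0 0;0 0 -3 0 0 0;0 0 -3 0 0 0",
)

```text
time: 22.5
tool_pos: [0.3991, 0.2558, 0.3611]
ee_rot: [3.141, -0.001, 1.393]
wrist_force: [0.5, -0.6, 0.5]
width: 0.0871
```

Call:
step_arm(
  increments="-3 0 0 0 0 0;-4.5 0 0 0 0 0;-4.5 0 0 0 0 0;-4.5 0 0 0 0 0;-4.5 0 0 0 0 0",
)

```text
time: 23.0
tool_pos: [0.3614, 0.0478, 0.36]
ee_rot: [3.14, -0.0, 1.394]
wrist_force: [1.1, -0.4, -0.5]
width: 0.094
```

Call:
step_arm(
  increments="-4.5 0 0 0 0 0;-4.5 0 0 0 0 0;-4 0 0 0 0 0;0 0 0 0 0 0;0 0 0 0 0 0",
)

```text
time: 23.5
tool_pos: [0.339, -0.0793, 0.3597]
ee_rot: [3.141, -0.0, 1.39]
wrist_force: [-0.6, -1.0, 0.6]
width: 0.0938
```

Run:
```python
from h import *
a=snapshot("top");b=snapshot("scene")
A=cv2.resize(a[140:310,60:230],(390,390),interpolation=cv2.INTER_CUBIC);B=cv2.resize(b[100:260,310:470],(390,390),interpolation=cv2.INTER_CUBIC)
cv2.imwrite("pics/i.png",np.hstack([A,B])[:,:,::-1])
a0=cv2.imread("pics/top0.png")[140:310,60:230,::-1].astype(int)
print(np.abs(a[140:310,60:230]-a0).mean(), [np.abs(b[110:260,330:450].astype(int)-cv2.imread("pics/scene0.png")[110:260,330:450,::-1]).mean()])
```

```text
3.9413494809688583 [np.float64(3.963425925925926)]
```

View pics/i.png

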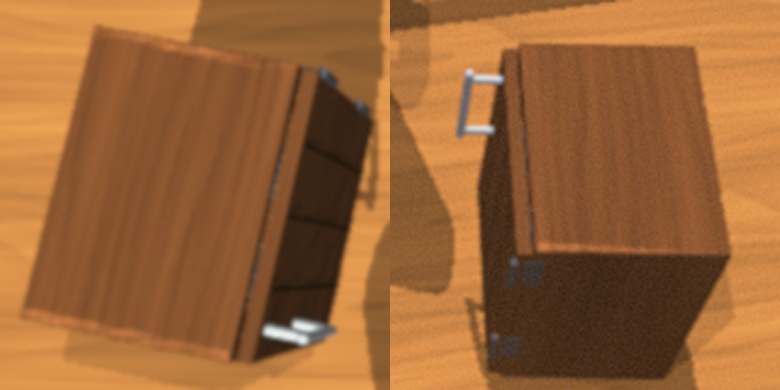

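The door looks shut, the same as in the first pictures, with the handle at (295,330) in the left crop and (465,100) in the right. The arm is clear of everything, so I'm handing in.

```bash
python3 -c "
from bench import *
print(close_job())"
```

```text
the job is handed in; nothing more can be done
None
```

The jar of buttons is in the door rack and the door is shut again; I handed the job in at about 23.6 s of the 72 s allowed, with no verdict reported.

- **Opening:** I gripped the handle and swung the door to about 1.5 rad. The rack's second jar stood on the free-edge side, so the hinge side was free.
- **Placing:** I lowered the jar until it touched the rack floor and let go. The two cameras put it 0 to 4 mm from the rack's centre line in depth and 41 to 45 mm towards the hinge, within the limits. It looked upright.
- **Closing:** I eased the door shut by its handle at about 0.6 rad/s, slowing at the end. It stopped with 4 to 8 N on it, well above the 1 to 2 N needed to move it. In the last pictures the door and handle match the start.

Not checked:
- **Jars after closing:** they are out of sight behind the shut door, so I last saw them before I started closing it.
- **Mug, tin and spool:** nothing touched them that I could tell, but I did not measure them again at the end.

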